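Reject the stained tablet, then hold a sound one over the basin with tongs

ROBOT

A 6-joint arm with a two-finger parallel gripper is mounted at the origin on a cart in front of the work surface, level with it; the furniture and walls round the work are solid. World frame = base frame: x ahead of the robot, y to its left, z up, the work surface at z = 0. Lengths are in m, angles in rad, forces in N, time in s.
With the tool pointing down it reaches from about 0.3 to 0.875 m from the base axis. Payload 6.4 kg.
Tool frame: the origin (TCP) lies at the very end of the fingers, on their centre line; the grasp point (between the pads) lies 19 mm behind it; z points along the fingers, y is the line along which they close (so a half turn about z gives the same grasp; the last joint's range is limited). The gripper opens to 85 mm and grips with 20 to 120 N. Pads are 22 mm wide; open, the fingers measure 114 mm over their backs; the gripper's body (76 mm by 85 mm) begins 54 mm behind the grasp point. The pads swing forward as they close: fully open they stand 13 mm farther back than shut.
Start: joints at [-1.477, 0.181, 1.607, -0, 1.354, -0.206], TCP at [0.17, -0.549, 0.201] pointing down, gripper open.
Joint ranges: [-2.99, 2.99], [-0.89, 2.07], [0.3, 2.58], [-1.14, 4.28], [0, 2.63], [-3.12, 3.12]. Speed limits (rad/s): [2.57, 2.57, 3.01, 3.14, 3.14, 3.14].

INTERFACE

Orientations are given as a unit quaternion [w, x, y, z].
In Python, from bench import get_obs, optics, workorder gives the robot as it stands.
- The arm moves only by the shell command python3 -m jog 'ROWS'. ROWS is a JSON list of rows, 1 to 10 of them, each of 7 numbers: dx, dy, dz in mm, then a rotation vector rx, ry, rz in units of 0.1 rad, then the opening from 0.0 (shut) to 1.0 (fully open); each row is the pose to reach, as a shift and turn from the pose commanded when the command began, along the tool's axes at that moment; what a row does not reach only later rows make up. A row lasts 1/8 s, in which the tool goes at most 0.0625 m and 0.188 rad, less where a joint would pass 70% of its speed; a pose out of reach is approached as far as the arm can. The fingers move at their own pace and stop on an object; the grip force is fixed at half the most. Time passes only in rows, so rows that do not move let the fingers close. It prints the time, the measured TCP pose, the force, the opening and the grip force at its end. Input that does not fit is refused with a message, and nothing moves.
- get_obs(): the state, without advancing time (a new reading comes with each control period).
- optics.camera(name): name is "scene" or "top"; returns (picture, depth): 480x640x3 uint8, blue, green, red; 480x640 float32, m along the optical axis (not along the pixel's ray), 0 where there is no reading.
- optics.camera_params(name): a dict with "fovy" (degrees; the focal length in pixels is half the picture's height over the tangent of half this angle, whatever the lens; pixels are square), "cx", "cy" (the principal point, pixels), "view" (4x4, takes a point from world to camera coordinates). Camera axes: x right, y up, looking along -z (the intrinsics and any distortion apply to the point x, -y, -z); pixel columns grow to the right and rows downward; lengths in m; the calibration is good to about 2 mm. A picture is of the moment at which its call begins. camera_params takes no time and is no camera call.
- workorder.hand_in(): hands the job in; it is judged then, once.
The state is a dict: "time_s": time; "q": joint angles; "dq": joint speeds; "joint_efforts": joint torques, N m; "eef_pos": TCP position; "eef_rot": TCP orientation; "wrist_force": force on the tool from outside, world axes, zero at the start; "torque": the same for the moment, N m; "opening": opening from 0.0 (shut) to 1.0 (fully open); "grasp_force": force on a finger pad.
Only numpy, scipy, OpenCV 4.12 (cv2) and the standard library are available. Lean on these libraries where they do the work, as an engineer would, in place of code of your own. Each camera call takes 0.05 s, during which the arm holds its last target. There are 200 camera calls.

TASK

The bleach tablets on the tray must not be touched with the gripper, so pick up the tongs and work with them only: first drop the brown, stained tablet into the green waste caddy, then take either one of the two sound blue-and-white tablets in the tongs and hold it still above the middle of the dark basin, clear above its rim, ready for the soak. Finish while still gripping the tongs with the tablet in them; leave the other sound tablet on the tray and do not disturb the dropper bottle and the polish tin at the back.

Things in the scene. Friction and masses are not known exactly. Their poses are not given: they have to be found in the camera images.
- tongs: spring kitchen tongs lying on edge, 230 mm long, 30 mm high, 120 g: two steel arms from a hinge to scalloped teal heads, black rubber hand grips half way. Origin: on the underside, midway between the grips when open, near the centre of mass; x points to the heads, y to the left arm, z up. The body is the left arm with the hinge. Hinge 92 mm behind the origin, heads' hollows 110 mm ahead
- tongs_jaw (a joint): angle of the right arm squeezed toward the left, rad: 0 open (72 mm between the heads' hollows), about 0.17 closed on a tablet, 0.30 fully closed. A spring opens the arms: squeezing at the grips takes about 6.5 N at first, 10 N when closed on a tablet; grip with 25 to 30 N then. The heads move 2.2 times as far as the grips
- hinge (a point): the tongs' hinge axis, 15 mm above their underside
- grip_left (a point): outer face of the left hand grip, at its middle, 15 mm above the underside. The grips are 42 mm long, 24 mm high (3 to 27 mm above the underside) and measure 64 mm over both when open, about 48 mm closed on a tablet. Squeezed to 61 mm the open tongs can be carried; eased back to 61 mm they open again in the hand
- grip_right (a point): outer face of the right hand grip, at its middle; the gripper's fingers go outside these two points
- head_left (a point): bottom of the hollow of the left head, 15 mm above the tongs' underside; the head is 36 mm long, 30 mm high and 6 mm thick and its ends stand 5 mm further in
- head_right (a point): the same of the right head; a tablet belongs midway between these two points
- tray: grey drip tray, fixed, 76 x 240 mm, rim 8 mm high, with three raised round white seats (42 mm across, tops 12 mm above the worktop) 80 mm apart along its y; origin under its centre on the worktop, long side along y
- stained: brown blotched tablet, spoilt by damp, disc 36 mm across and 20 mm high, 30 g, lying flat on one of the three seats; origin at the centre of its underside
- tablet_a: sound tablet, white with a blue upper half, same size, on another seat; origin at the centre of its underside
- tablet_b: another sound tablet, the same in every way
- caddy: round green open waste caddy, fixed, 80 mm high, 144 mm across inside at the mouth, 112 mm inside at the bottom, floor 4 mm thick; origin under its centre on the worktop
- basin: dark round basin standing on the worktop, fixed, 345 mm across the rim, rim 93 mm high; origin under its centre
- stain_dropper: small brown dropper bottle, 33 mm across and 102 mm high, loose, standing at the back, behind the tray and the basin's edge; origin at the centre of its underside
- polish_tin: round tin with a tan lid, 65 mm across and 29 mm high, loose, standing at the back, behind the tray and the basin's edge; origin at the centre of its underside

How it is judged:
On the way, in this order (a step that is already met when the one before it is completed fails the run):
1. the stained tablet is lifted off the tray in the tongs (contact force between tongs and stained above 0.5 N and height (world z) of stained above 0.04 m and contact force between the fingers and tongs above 2 N), for 0.2 s.
2. the stained tablet lies in the caddy, let go by the tongs (horizontal distance between stained and caddy below 0.07 m and height (world z) of stained below 0.05 m and contact force between tongs and stained below 0.1 N and linear speed of stained below 0.05 m/s), for 0.2 s.
At the end, for the whole second after the job is handed in: stained tablet in the caddy; the gripper holds the tongs, and they alone hold one sound tablet still, its underside over 100 mm above the worktop and within 100 mm of the basin's axis; the other sound tablet still lies on the tray (its centre within the tray's outline, below 35 mm) (horizontal distance between stained and caddy below 0.07 m and height (world z) of stained below 0.05 m and contact force between the fingers and tongs above 2 N and ((contact force between tongs and tablet_a above 0.5 N and height (world z) of tablet_a above 0.1 m and horizontal distance between tablet_a and basin below 0.1 m and linear speed of tablet_a below 0.05 m/s and contact force between tablet_a and basin below 0.05 N and height (world z) of tablet_b below 0.035 m and contact force between tongs and tablet_b below 0.05 N and x of tablet_b in the frame of tray between -0.04 and 0.04 m and y of tablet_b in the frame of tray between -0.12 and 0.12 m) or (contact force between tongs and tablet_b above 0.5 N and height (world z) of tablet_b above 0.1 m and horizontal distance between tablet_b and basin below 0.1 m and linear speed of tablet_b below 0.05 m/s and contact force between tablet_b and basin below 0.05 N and height (world z) of tablet_a below 0.035 m and contact force between tongs and tablet_a below 0.05 N and x of tablet_a in the frame of tray between -0.04 and 0.04 m and y of tablet_a in the frame of tray between -0.12 and 0.12 m))); the arm keeps its last pose, push and grip.
It fails at once if the gripper touches a tablet (contact force between the fingers and stained above 0.3 N or contact force between the fingers and tablet_a above 0.3 N or contact force between the fingers and tablet_b above 0.3 N).
It fails at once if a sound tablet lands in the caddy ((horizontal distance between tablet_a and caddy below 0.07 m and height (world z) of tablet_a below 0.06 m) or (horizontal distance between tablet_b and caddy below 0.07 m and height (world z) of tablet_b below 0.06 m)).
It fails at once if the dropper bottle or the polish tin is disturbed (over 30 mm) (distance of any of stain_dropper, polish_tin from where it was at the start of the episode above 0.03 m).
It also fails if it takes over 51 s, if anything falls off the work surface, if the arm or the gripper's body presses on something with over 40 N, if the wrist force passes 120 N, or if a joint passes its speed limit or range.

## Working session

There is one attempt and no reset: what is moved stays moved. The work goes in short steps, Python scripts to look and compute and a shell command to move; the robot and the scene stay as the last step left them, time stands still between calls to the robot, and variables do not carry over. Pictures are saved under pics/ and viewed, at most 10 in all, crops included, and the job is handed in when it is done.

```bash
mkdir -p pics; ls; python3 - <<'E'
from bench import get_obs, optics
import cv2,numpy as np
for n in ("scene","top"):
    im,d=optics.camera(n); cv2.imwrite(f"pics/{n}0.png",im); np.save(f"{n}0.npy",d)
    print(n,optics.camera_params(n), (d>0).mean())
print(get_obs())
E
```

```text
pics
scene {'fovy': 42.08811021919057, 'cx': 319.195364138666, 'cy': 247.66990665152764, 'view': array([[-0.55884122, -0.82907958,  0.01798748,  0.31195181],
       [ 0.54984937, -0.3542146 ,  0.7564375 , -0.34472023],
       [-0.62077545,  0.43261886,  0.6538186 , -1.11858001],
       [ 0.        ,  0.        ,  0.        ,  1.        ]])} 0.9958365885416667
top {'fovy': 49.69759966320716, 'cx': 327.640968097793, 'cy': 243.17523198376975, 'view': array([[ 0.00683655, -0.99990106, -0.01229334,  0.01161449],
       [ 0.99262624,  0.00529794,  0.12109943, -0.54095495],
       [-0.12102232, -0.0130306 ,  0.99256426, -1.12737529],
       [ 0.        ,  0.        ,  0.        ,  1.        ]])} 0.995869140625
{'time_s': 0.1, 'q': array([-1.47726283e+00,  1.81477893e-01,  1.60787590e+00,  2.81225841e-05,
        1.35377851e+00, -2.06287452e-01]), 'dq': array([ 3.20169119e-05, -7.08745445e-04, -2.90288920e-03, -2.29227677e-04,
        2.74068963e-04,  7.53848929e-04]), 'joint_efforts': array([ 1.32046066e-04, -4.45883632e+01, -3.52237988e+01, -1.81573973e-04,
        4.21299905e-03, -1.44311208e-06]), 'eef_pos': array([ 0.16980931, -0.54881179,  0.20018352]), 'eef_rot': array([-7.67828541e-04,  9.88784613e-01,  1.49346562e-01,  5.70847547e-05]), 'wrist_force': array([-0.35794012,  0.40421973, -0.40466459]), 'torque': array([0.05892563, 0.00070255, 0.04160817]), 'grasp_force': 0.0, 'opening': 1.0061752391998262}
```

View pics/scene0.png

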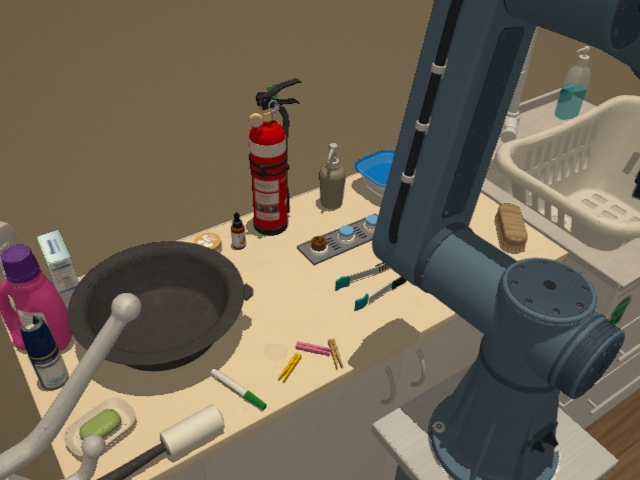

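View pics/top0.png

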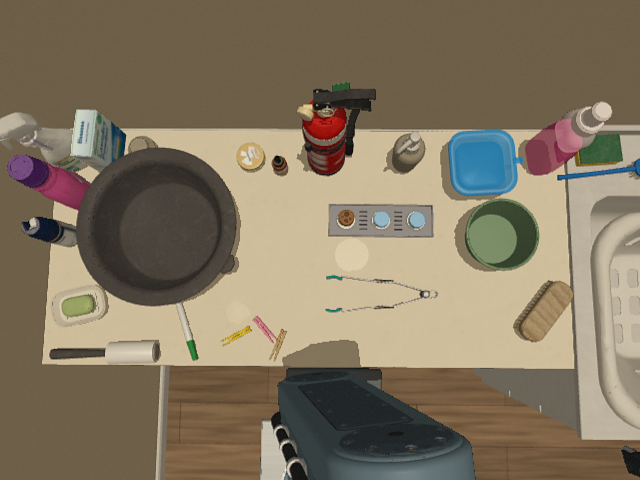

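The scene view shows the basin at left (157,300), the tray (345,238) with the brown tablet nearest the basin at (319,242), and the tongs around (375,283), partly hidden by the arm. In the top view:
- Stained tablet (346,218), with sound tablets at (381,219) and (417,219).
- Caddy (502,234) and basin (158,226).
- Tongs heads (334,278) and (334,310), grips (384,281) and (383,308), hinge (427,294).

```bash
cat > h.py <<'E'
import numpy as np,cv2
from bench import get_obs,optics
def ray(n,u,v):
    p=optics.camera_params(n);f=240/np.tan(np.radians(p['fovy']/2));V=p['view'];R=V[:3,:3]
    return -R.T@V[:3,3], R.T@np.array([(u-p['cx'])/f,-(v-p['cy'])/f,-1.])
def onz(n,u,v,z):
    o,d=ray(n,u,v);return o+d*(z-o[2])/d[2]
def blobs(m,amin):
    k,l,s,c=cv2.connectedComponentsWithStats(m.astype(np.uint8))
    return [(c[i],s[i]) for i in range(1,k) if s[i,4]>=amin]
E
python3 - <<'E'
from h import *
np.set_printoptions(precision=4,suppress=True)
im=cv2.imread('pics/top0.png');d=np.load('top0.npy');hsv=cv2.cvtColor(im,cv2.COLOR_BGR2HSV)
H,S,V=[hsv[...,i].astype(int) for i in range(3)]
def show(t,m,z,a,roi):
    q=np.zeros_like(m);y0,y1,x0,x1=roi;q[y0:y1,x0:x1]=m[y0:y1,x0:x1]
    for c,s in blobs(q,a): print(t,c,s,onz('top',*c,z),'depth z',(lambda o,r:(o+r*d[int(c[1]),int(c[0])])[2])(*ray('top',*c)))
show('teal',(H>80)&(H<100)&(S>110)&(V<190),.028,8,(265,325,315,360))
show('black',(V<60),.027,6,(270,320,365,400))
show('hingearea',(V<60),.027,4,(280,310,410,445))
show('blue',(H>95)&(H<110)&(S>60),.032,60,(200,240,360,435))
show('brown',(H<20)&(S>120),.032,40,(200,240,335,360))
show('trayblk',(abs(im.max(2).astype(int)-im.min(2))<25)&(V<170),.008,500,(195,245,320,440))
show('caddy',(H>50)&(H<75)&(S>50),.08,500,(180,290,450,560))
# caddy rim circle & basin rim via depth
for t,z0,roi in(('caddy',.08,(180,290,450,560)),('basin',.093,(120,330,50,260))):
    pts=[]
    for v in range(roi[0],roi[1]):
        for u in range(roi[2],roi[3]):
            if d[v,u]>0:
                o,r=ray('top',u,v);P=o+r*d[v,u]
                if abs(P[2]-z0)<.008: pts.append(P[:2])
    pts=np.array(pts,np.float32);print(t,len(pts),cv2.minEnclosingCircle(pts),np.median(pts,0))
print(onz('top',427,294,.02))
cv2.imwrite('pics/crop.png',cv2.resize(im[260:330,315:445],None,fx=6,fy=6,interpolation=cv2.INTER_CUBIC))
E
```

```text
teal [334.2812 277.    ] [327 276  15   4  32] [ 0.4656 -0.0004  0.028 ] depth z 0.028970503299860395
teal [333.9    309.8667] [326 308  16   4  30] [0.3928 0.0001 0.028 ] depth z 0.0033834225398889917
black [386. 307.] [383 307   7   1   7] [ 0.3999 -0.1152  0.027 ] depth z 0.028562675431915263
hingearea [421.2222 293.6667] [420 291   3   6   9] [ 0.4298 -0.1935  0.027 ] depth z 0.027717881813333456
blue [381.0651 218.8107] [374 211  15  16 169] [ 0.5969 -0.105   0.032 ] depth z 0.038140350236307796
blue [416.4444 219.6444] [409 213  16  15 180] [ 0.5954 -0.1844  0.032 ] depth z 0.031605333966115756
brown [346.0366 217.4031] [339 210  15  16 191] [ 0.5997 -0.0261  0.032 ] depth z 0.034248529551157425
trayblk [380.8246 220.1467] [ 329  204  104   33 2474] [ 0.5979 -0.1066  0.008 ] depth z 0.03278677896309201Traceback (most recent call last):
  File "<stdin>", line 21, in <module>
  File "h.py", line 4, in ray
    p=optics.camera_params(n);f=240/np.tan(np.radians(p['fovy']/2));V=p['view'];R=V[:3,:3]
ValueError: time passes only in moves, steps and waits
```

```bash
cat > h.py <<'E'
import numpy as np,cv2,functools
from bench import get_obs,optics
np.set_printoptions(precision=4,suppress=True)
cp=functools.lru_cache(None)(optics.camera_params)
def ray(n,u,v):
    p=cp(n);f=240/np.tan(np.radians(p['fovy']/2));V=p['view'];R=V[:3,:3]
    return -R.T@V[:3,3], R.T@np.array([(u-p['cx'])/f,-(v-p['cy'])/f,-1.])
def onz(n,u,v,z):
    o,d=ray(n,u,v);return o+d*(z-o[2])/d[2]
def cloud(n,d):
    v,u=np.mgrid[:480,:640];p=cp(n);f=240/np.tan(np.radians(p['fovy']/2));V=p['view']
    c=np.stack([(u-p['cx'])/f*d,-(v-p['cy'])/f*d,-d],-1)
    return (c-V[:3,3])@V[:3,:3]
def blobs(m,amin):
    k,l,s,c=cv2.connectedComponentsWithStats(m.astype(np.uint8))
    return [(c[i],s[i]) for i in range(1,k) if s[i,4]>=amin]
E
python3 - <<'E'
from h import *
im=cv2.imread('pics/top0.png');d=np.load('top0.npy');P=cloud('top',d)
print('table z',np.median(P[320:340,300:420,2]))
for t,z0,(a,b,c,e) in(('caddy',.08,(180,290,450,560)),('basin',.093,(120,330,60,232))):
    q=P[a:b,c:e].reshape(-1,3);q=q[abs(q[:,2]-z0)<.006][:,:2].astype(np.float32)
    A=np.c_[2*q,np.ones(len(q))];s=np.linalg.lstsq(A,(q**2).sum(1),rcond=None)[0]
    print(t,len(q),cv2.minEnclosingCircle(q),s[:2],np.sqrt(s[2]+s[0]**2+s[1]**2))
for n,u,v,z in(('dropper',280,160,.1),('tin',250,155,.03),('hinge',427,294,.02),('rot',421,294,.027)):print(n,onz('top',u,v,z))
c=cv2.resize(im[262:326,315:445],None,fx=6,fy=6,interpolation=cv2.INTER_CUBIC);cv2.imwrite('pics/crop.png',c)
E
```

```text
table z 0.0008891145724262742
caddy 836 ((0.5576252937316895, -0.35817384719848633), 0.07967869937419891) [ 0.5563 -0.3577] 0.07439105430859516
basin 7116 ((0.5959683656692505, 0.40854617953300476), 0.22400714457035065) [0.574  0.3866] 0.1592476296566581
dropper [0.7126 0.1178 0.1   ]
tin [0.7443 0.1947 0.03  ]
hinge [ 0.4294 -0.2075  0.02  ]
rot [ 0.4291 -0.193   0.027 ]
```

View pics/crop.png

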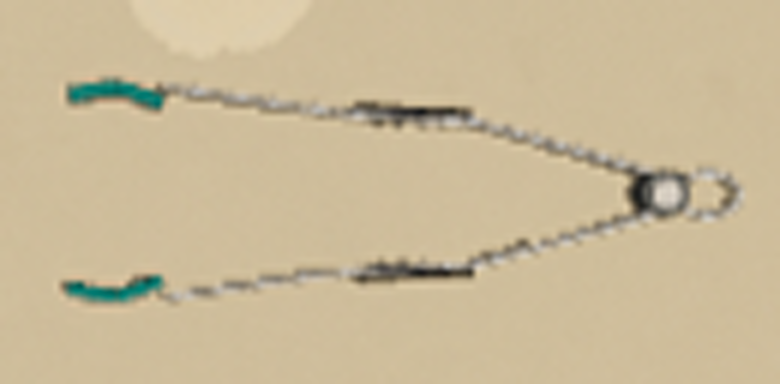

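The crop shows the open tongs: grips at crop (412,112) and (413,272), hinge at (665,193), teal heads at (115,95) and (112,288). The tongs' origin is therefore at about (0.429, -0.111), with the heads pointing +y.

The rows are not in the units I measure in: shifts go in mm and turns go in units of 0.1 rad. I convert before sending: 0.08 m is 80, 0.377 m is 377, -1.271 rad is -12.71.

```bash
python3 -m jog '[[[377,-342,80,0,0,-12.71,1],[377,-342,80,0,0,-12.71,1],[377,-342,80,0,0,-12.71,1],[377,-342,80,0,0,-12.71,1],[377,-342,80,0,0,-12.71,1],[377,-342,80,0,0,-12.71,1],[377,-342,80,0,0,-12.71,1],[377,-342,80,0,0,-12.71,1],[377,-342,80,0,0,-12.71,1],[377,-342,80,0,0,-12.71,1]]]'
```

```text
refused: ROWS must be a list of rows, each a list of 7 numbers. Nothing was moved.
```

Nothing moved. I misread the format; it is a list of rows, each a list of 7 numbers. Resending.

```bash
python3 -m jog '[[377,-342,80,0,0,-12.71,1],[377,-342,80,0,0,-12.71,1],[377,-342,80,0,0,-12.71,1],[377,-342,80,0,0,-12.71,1],[377,-342,80,0,0,-12.71,1],[377,-342,80,0,0,-12.71,1],[377,-342,80,0,0,-12.71,1],[377,-342,80,0,0,-12.71,1],[377,-342,80,0,0,-12.71,1],[377,-342,80,0,0,-12.71,1]]'
```

```text
time_s: 1.35
eef_pos: [0.4289, -0.1106, 0.1207]
eef_rot: [-0.0, 0.706, 0.708, -0.0]
wrist_force: [-0.8, -1.5, -0.2]
opening: 1.0
grasp_force: 0.0
```

```bash
python3 -m jog '[[0,0,60,0,0,0,1],[0,0,100,0,0,0,1],[0,0,119,0,0,0,1],[0,0,119,0,0,0,1]]'; python3 -m jog '[[0,0,0,0,0,0,0.75],[0,0,0,0,0,0,0.71],[0,0,0,0,0,0,0.71],[0,0,0,0,0,0,0.71],[0,0,0,0,0,0,0.71]]'
```

```text
time_s: 1.85
eef_pos: [0.4273, -0.1123, 0.0009]
eef_rot: [-0.002, 0.708, 0.706, -0.001]
wrist_force: [-0.1, 0.4, 0.5]
opening: 1.0
grasp_force: 0.0
time_s: 2.48
eef_pos: [0.4291, -0.1112, 0.0021]
eef_rot: [0.0, 0.707, 0.707, 0.0]
wrist_force: [0.6, 0.4, 0.4]
opening: 0.711
grasp_force: 0.0
```

```bash
python3 -m jog '[[0,0,0,0,0,0,0.69],[0,0,0,0,0,0,0.69]]';python3 -m jog '[[0,0,0,0,0,0,0.67],[0,0,0,0,0,0,0.67]]'; python3 - <<'E'
from h import *
im,d=optics.camera('scene');cv2.imwrite('pics/s1.png',cv2.resize(im[230:350,300:460],None,fx=5,fy=5,interpolation=cv2.INTER_CUBIC))
E
```

```text
time_s: 2.72
eef_pos: [0.429, -0.1112, 0.0019]
eef_rot: [-0.0, 0.707, 0.707, -0.0]
wrist_force: [0.3, 0.4, -0.2]
opening: 0.69
grasp_force: 0.0
time_s: 2.98
eef_pos: [0.429, -0.1113, 0.0019]
eef_rot: [-0.0, 0.707, 0.707, -0.0]
wrist_force: [0.0, -0.6, 0.1]
opening: 0.671
grasp_force: 0.0
```

View pics/s1.png

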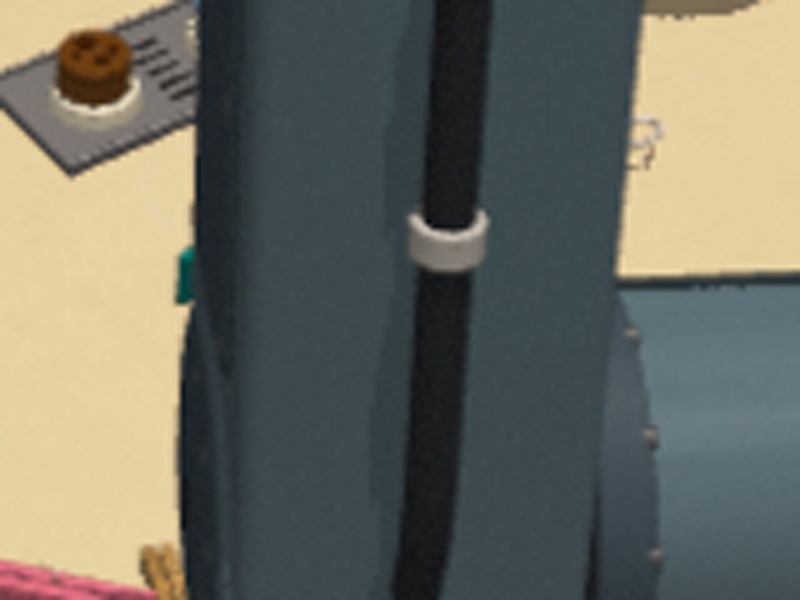

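The arm hides the tongs in this view; only part of one teal head shows, at crop (187,272). I'll measure the heads from the top camera instead.

```bash
cat >> h.py <<'E'
def teal(roi=(0,480,0,640),z=.028,n='top',im=None):
    if im is None: im,_=optics.camera(n)
    h=cv2.cvtColor(im,cv2.COLOR_BGR2HSV);m=cv2.inRange(h,(78,110,40),(100,255,190))
    q=np.zeros_like(m);a,b,c,e=roi;q[a:b,c:e]=m[a:b,c:e]
    for c,s in blobs(q,5): print('teal',n,c,s[4],onz(n,*c,z))
    return im
E
python3 - <<'E'
from h import *
im=teal((180,340,250,450));cv2.imwrite('pics/t1.png',cv2.resize(im[240:340,300:460],None,fx=5,fy=5))
E
```

```text
teal top [334.2812 277.    ] 32 [ 0.4656 -0.0004  0.028 ]
teal top [333.7037 309.8519] 27 [0.3929 0.0005 0.028 ]
```

View pics/t1.png

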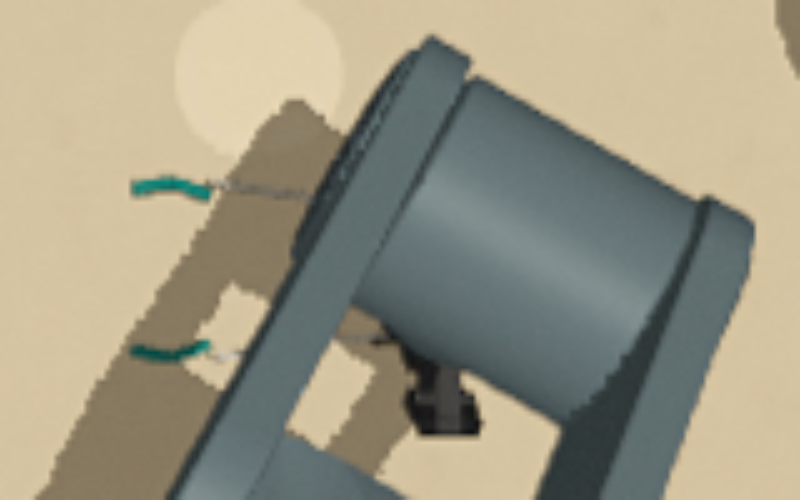

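The heads, at (334,277) and (334,310), have not moved, so the fingers are not touching yet. I'll keep closing in small steps.

```bash
python3 -m jog '[[0,0,0,0,0,0,0.65],[0,0,0,0,0,0,0.65]]'|tail -2;python3 -m jog '[[0,0,0,0,0,0,0.63],[0,0,0,0,0,0,0.63]]'|tail -2;python3 -m jog '[[0,0,0,0,0,0,0.61],[0,0,0,0,0,0,0.61]]'|tail -2; python3 -c "
from h import *
teal((180,340,250,450))"
```

```text
opening: 0.653
grasp_force: 0.0
opening: 0.632
grasp_force: 0.0
opening: 0.614
grasp_force: 0.0
teal top [334.2812 277.    ] 32 [ 0.4656 -0.0004  0.028 ]
teal top [333.8148 309.8889] 27 [0.3928 0.0003 0.028 ]
```

```bash
for o in 0.59 0.57 0.55; do :; done; python3 -m jog '[[0,0,0,0,0,0,0.58],[0,0,0,0,0,0,0.58]]'|tail -2;python3 -m jog '[[0,0,0,0,0,0,0.56],[0,0,0,0,0,0,0.56]]'|tail -2;python3 -m jog '[[0,0,0,0,0,0,0.54],[0,0,0,0,0,0,0.54]]'|tail -2; python3 -c "
from h import *
teal((180,340,250,450))"
```

```text
opening: 0.58
grasp_force: 0.0
opening: 0.561
grasp_force: 0.0
opening: 0.54
grasp_force: 0.0
teal top [334.2812 277.    ] 32 [ 0.4656 -0.0004  0.028 ]
teal top [333.5357 309.8929] 28 [0.3928 0.0009 0.028 ]
```

```bash
python3 - <<'E'
from h import *
im,d=optics.camera('top');P=cloud('top',d)
a=P[300:335,365:405]
print('z map mm, cols 374..400 step2');print((1000*P[302:334:2,374:402:2,2]).astype(int))
print('x map');print((1000*P[302:334:2,388,0]).astype(int))
cv2.imwrite('pics/t2.png',cv2.resize(im[270:340,350:430],None,fx=8,fy=8,interpolation=cv2.INTER_CUBIC))
print(get_obs()['eef_pos'],get_obs()['opening'])
E
```

```text
z map mm, cols 374..400 step2
[[ 363  369  370  370  375  375  379  379  381  385  387  386  386  389]
 [  -2  359  365  367  372  375  378  380  379  379  384  385  385  387]
 [   0    0  230  358  363  367  371  375  377  377  379  380  382 1184]
 [  30   28   30  231  355  365  365  370  376  376  375  381  380  381]
 [   2    0    2    1  227  243  359  364  366  370  372  376  377  376]
 [  -1    6    0    2    0  144  229  303  361  365  369  369  375  377]
 [   1    0    2    0    0   90  145  141  143  352  360  364  368  372]
 [  -2    0    4    3   96   88   87  141  138   95    6  354  364  369]
 [   0    1    0   85  111  125  129  140  141  126  126    3   -1  358]
 [   0    4    1   -1  109  126  128  140  139  127  124    2    0   -3]
 [   2    3    1    4  110  136  134  133  140  136  136   -1    1    1]
 [   1    0    0   -4  112  138  139  137  137  135  138    0    4    0]
 [   3   -1    2    2   -1  135  138  135  135  135  136   -1    3    0]
 [   0   -1    0    0    1    0    4    1    0    5    4    2    0    1]
 [   0    0    0    1    1    0    0    0   -3    4    0    0    1    5]
 [   5    3    0   -1    3   -1    0   -3    3    1    0    6    1   -1]]
x map
[407 404 401 398 395 391 386 382 378 374 370 366 362 352 348 343]
[ 0.429  -0.1113  0.002 ] 0.5374924333918231
```

View pics/t2.png

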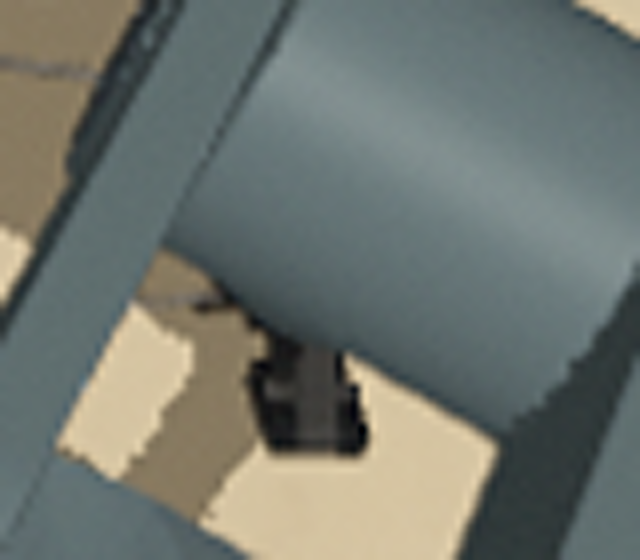

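```bash
python3 -m jog '[[0,0,0,0,0,0,0.51],[0,0,0,0,0,0,0.51]]'|tail -2;python3 -m jog '[[0,0,0,0,0,0,0.48],[0,0,0,0,0,0,0.48]]'|tail -2; python3 -c "
from h import *
teal((180,340,250,450));print(get_obs()['joint_efforts'],get_obs()['wrist_force'])"
```

```text
opening: 0.512
grasp_force: 0.0
opening: 0.481
grasp_force: 0.0
teal top [334.2812 277.    ] 32 [ 0.4656 -0.0004  0.028 ]
teal top [333.7037 309.8519] 27 [0.3929 0.0005 0.028 ]
[  0.0002 -34.8522 -24.9652  -0.0002   0.0006  -0.    ] [-0.3098  0.547   0.3087]
```

```bash
python3 - <<'E'
from h import *
for n in('top','scene'):
    im,d=optics.camera(n);P=cloud(n,d)
    m=(P[...,2]>.012)&(P[...,2]<.2)&(abs(P[...,0]-.429)<.11)&(abs(P[...,1]+.111)<.08)
    print(n,m.sum())
    for z in np.arange(.012,.2,.012):
        k=m&(P[...,2]>=z)&(P[...,2]<z+.012)
        if k.sum()>2:
            q=P[k];print(round(z,3),k.sum(),'x',q[:,0].min(),q[:,0].max(),'y',q[:,1].min(),q[:,1].max())
E
```

```text
top 231
0.012 14 x 0.39266188126208007 0.46599909987397925 y -0.09577663954034508 -0.031064222715482957
0.024 27 x 0.39742133211099095 0.46596580729932197 y -0.09737031012711307 -0.03308417909882883
0.072 3 x 0.38732636459687075 0.393611781409612 y -0.10366236477289832 -0.0990650654645701
0.084 22 x 0.3729542775796303 0.3915938169098637 y -0.10888892733090366 -0.09649744682474666
0.096 7 x 0.37952401739000924 0.383573113019647 y -0.12178851098851638 -0.09934309536189637
0.108 11 x 0.36951593302000707 0.37976733058563455 y -0.1209984659516144 -0.09794898143650789
0.12 25 x 0.366033983854091 0.38186718383171225 y -0.12172237023853837 -0.09664149276592682
0.132 108 x 0.36218669214182886 0.39006690640903086 y -0.12232858117362398 -0.09796983361089835
0.144 9 x 0.38425382046008 0.3901387102821591 y -0.10914293642136239 -0.1011545475336599
0.168 4 x 0.39605338014840064 0.4036919882843184 y -0.08950932072041345 -0.08108372559608532
scene 0
```

```bash
python3 -m jog '[[0,0,0,0,0,0,0.95],[0,0,0,0,0,0,0.95],[0,0,0,0,0,0,0.95]]'|tail -3; python3 -m jog '[[0,0,5,0,0,0,0.95],[0,0,5,0,0,0,0.95]]'; python3 -c "
from h import *
teal((180,340,250,450))"
```

```text
wrist_force: [-0.3, -0.0, 0.7]
opening: 0.952
grasp_force: 0.0
time_s: 6.0
eef_pos: [0.4286, -0.111, -0.0035]
eef_rot: [-0.001, 0.707, 0.707, -0.0]
wrist_force: [0.2, 0.8, 0.7]
opening: 0.95
grasp_force: 0.0
teal top [334.2812 277.    ] 32 [ 0.4656 -0.0004  0.028 ]
teal top [333.8148 309.8889] 27 [0.3928 0.0003 0.028 ]
```

```bash
python3 -m jog '[[0,0,0,0,0,0,0.75],[0,0,0,0,0,0,0.7],[0,0,0,0,0,0,0.66]]'|tail -3; python3 -m jog '[[0,0,0,0,0,0,0.62],[0,0,0,0,0,0,0.6]]'|tail -3;python3 -c "
from h import *
teal((180,340,250,450))"
```

```text
wrist_force: [0.4, 0.1, 0.5]
opening: 0.66
grasp_force: 0.0
wrist_force: [0.2, 0.5, 0.1]
opening: 0.602
grasp_force: 0.0
teal top [334.2812 277.    ] 32 [ 0.4656 -0.0004  0.028 ]
teal top [333.8148 309.8889] 27 [0.3928 0.0003 0.028 ]
```

```bash
python3 -m jog '[[0,0,0,0,0,0,0.95],[0,0,0,0,0,0,0.95],[0,0,4,0,0,0,0.95],[0,0,4,0,0,0,0.95]]'|sed -n '2p;4p'; python3 -m jog '[[0,0,4,0,0,0,0.95],[0,0,4,0,0,0,0.95]]'|sed -n '2p;4p'
```

```text
eef_pos: [0.4287, -0.1111, -0.0074]
wrist_force: [0.6, 1.1, 1.2]
eef_pos: [0.4287, -0.1111, -0.0114]
wrist_force: [-0.3, -0.1, -0.2]
```

Scaled: 0.003 m is 3.

```bash
python3 -m jog '[[0,0,3,0,0,0,0.95],[0,0,3,0,0,0,0.95]]'|sed -n '2p;4p'; python3 -m jog '[[0,0,3,0,0,0,0.95],[0,0,3,0,0,0,0.95]]'|sed -n '2p;4p'
```

```text
eef_pos: [0.4288, -0.1112, -0.0142]
wrist_force: [-0.3, 1.0, -0.4]
eef_pos: [0.4288, -0.1112, -0.0172]
wrist_force: [-0.9, -0.6, 0.7]
```

Scaled: 0.004 m is 4.

```bash
python3 -m jog '[[0,0,4,0,0,0,0.95],[0,0,4,0,0,0,0.95]]'|sed -n '2p;4p'; python3 -m jog '[[0,0,4,0,0,0,0.95],[0,0,4,0,0,0,0.95]]'|sed -n '2p;4p'; python3 -c "
from h import *
im,d=optics.camera('top');P=cloud('top',d)
k=(abs(P[...,0]-.429)<.11)&(abs(P[...,1]+.111)<.03)&(P[...,2]>.03)&(P[...,2]<.16)
q=P[k];print(q[q[:,2]>.08].min(0),q.max(0),np.percentile(q[:,2],[50,90]))"
```

```text
eef_pos: [0.4287, -0.1111, -0.0213]
wrist_force: [0.1, -0.4, 0.2]
eef_pos: [0.4287, -0.1111, -0.0253]
wrist_force: [-0.4, -0.2, 0.3]
[ 0.3563 -0.1224  0.0804] [ 0.4018 -0.0825  0.1595] [0.1175 0.1232]
```

Scaled: 0.003 m is 3.

```bash
python3 -m jog '[[0,0,3,0,0,0,0.95],[0,0,3,0,0,0,0.95]]'|sed -n '2p;4p'; python3 -m jog '[[0,0,3,0,0,0,0.95],[0,0,3,0,0,0,0.95]]'|sed -n '2p;4p';  python3 -m jog '[[0,0,3,0,0,0,0.8],[0,0,3,0,0,0,0.74],[0,0,3,0,0,0,0.71]]'|tail -5
```

```text
eef_pos: [0.4288, -0.1112, -0.0282]
wrist_force: [-0.2, 0.2, 0.1]
eef_pos: [0.4288, -0.1112, -0.0312]
wrist_force: [-0.0, 0.4, 0.2]
eef_pos: [0.4293, -0.1114, -0.0337]
eef_rot: [0.0, 0.707, 0.707, 0.0]
wrist_force: [-0.2, 1.5, 4.4]
opening: 0.711
grasp_force: 8.0
```

Contact at last: the gripper now holds the grips with 8 N. The fingertips sit about 30 mm short of the reported TCP, so from here I'll use underside ≈ TCP z + 0.034. Next I lift and check.

```bash
python3 -m jog '[[0,0,-30,0,0,0,0.71],[0,0,-80,0,0,0,0.71],[0,0,-110,0,0,0,0.71],[0,0,-110,0,0,0,0.71]]'|tail -5; python3 - <<'E'
from h import *
im=teal((180,340,250,450),z=.105)
im,d=optics.camera('top');P=cloud('top',d)
h=cv2.cvtColor(im,cv2.COLOR_BGR2HSV);m=cv2.inRange(h,(78,110,40),(100,255,190))>0;m[:180]=0;m[340:]=0;m[:,:250]=0;m[:,450:]=0
q=P[m];print(len(q),np.sort(q[:,2])[::4])
E
```

```text
eef_pos: [0.4308, -0.1123, 0.0781]
eef_rot: [0.003, 0.707, 0.707, 0.001]
wrist_force: [-0.9, -0.2, -1.8]
opening: 0.712
grasp_force: 6.6
teal top [334.3125 275.8542] 48 [ 0.4636 -0.0004  0.105 ]
teal top [333.0645 308.2903] 31 [0.3966 0.0018 0.105 ]
80 [0.1344 0.1374 0.1377 0.138  0.1384 0.1388 0.1393 0.1395 0.1398 0.1401
 0.1403 0.1406 0.1407 0.141  0.1414 0.1416 0.142  0.1425 0.1428 0.1446]
```

```bash
python3 -m jog '[[10,7,0,0,0,1.8,0.71],[20,14,0,0,0,3.6,0.71],[30,22,0,0,0,5.4,0.71],[40,29,0,0,0,7.2,0.71],[50,36,0,0,0,9,0.71],[60,43,0,0,0,10.8,0.71],[70,50,0,0,0,12.6,0.71],[85,61,0,0,0,14.4,0.71],[85,61,0,0,0,15.71,0.71],[85,61,0,0,0,15.71,0.71]]'|tail -6; cat >> h.py <<'E'
def heads(im,d,roi=(100,400,100,640)):
    P=cloud('top',d);h=cv2.cvtColor(im,cv2.COLOR_BGR2HSV);m=cv2.inRange(h,(78,110,40),(100,255,190))
    q=np.zeros_like(m);a,b,c,e=roi;q[a:b,c:e]=m[a:b,c:e]
    k,l,s,c=cv2.connectedComponentsWithStats(q)
    for i in range(1,k):
        if s[i,4]>=8:
            z=np.median(P[l==i][:,2]);print('head',c[i],s[i,4],'z',z,onz('top',*c[i],z))
E
python3 - <<'E'
from h import *
im,d=optics.camera('top');heads(im,d,(150,330,280,450));cv2.imwrite('pics/t3.png',cv2.resize(im[180:330,300:460],None,fx=5,fy=5)[:600,:800])
print(get_obs()['q'])
E
```

```text
time_s: 11.25
eef_pos: [0.4885, -0.0257, 0.0739]
eef_rot: [-0.001, 1.0, 0.001, -0.002]
wrist_force: [-0.4, 0.3, -1.1]
opening: 0.711
grasp_force: 6.6
head [330.7059 204.1765] 17 z 0.13805663960471834 [0.6088 0.0078 0.1381]
head [362.2609 209.6739] 46 z 0.1363984503049177 [ 0.5979 -0.057   0.1364]
[-0.296   0.1527  1.9213 -0.      1.0709  1.2722]
```

View pics/t3.png

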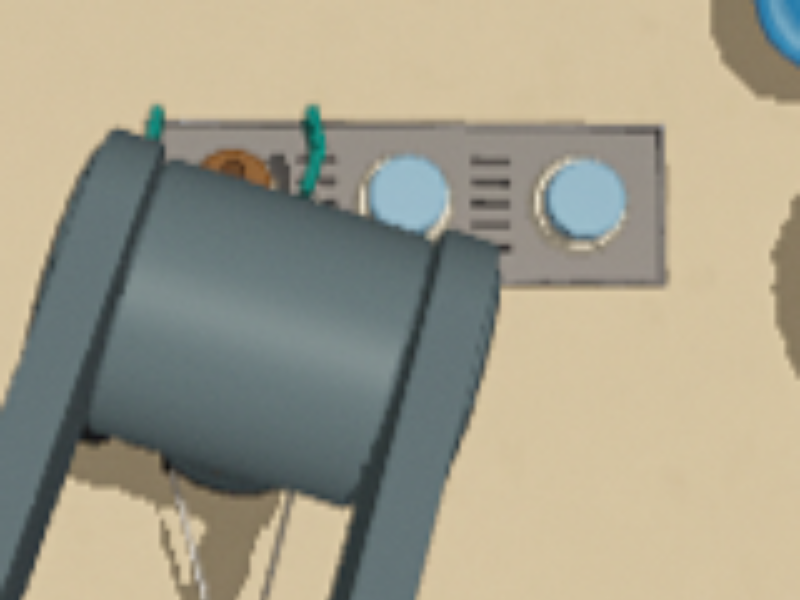

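The heads straddle the brown tablet: the right head is at crop (313,150), the left at (155,120), and the stained tablet at (235,170), with the sound ones clear at (408,195) and (587,198). Now I descend.

The rows are not in the units I measure in: shifts go in mm and turns go in units of 0.1 rad. I convert before sending: 0.092 m is 92, 0.002 m is 2.

```bash
python3 -m jog '[[2,1.5,40,0,0,0,0.71],[2,1.5,75,0,0,0,0.71],[2,1.5,92,0,0,0,0.71],[2,1.5,92,0,0,0,0.71]]'|tail -5; python3 -m jog '[[0,0,0,0,0,0,0.65],[0,0,0,0,0,0,0.6],[0,0,0,0,0,0,0.56],[0,0,0,0,0,0,0.53],[0,0,0,0,0,0,0.53]]'|tail -5
```

```text
eef_pos: [0.4907, -0.0275, -0.0172]
eef_rot: [-0.0, 1.0, 0.0, -0.002]
wrist_force: [0.2, -0.1, -1.2]
opening: 0.71
grasp_force: 6.6
eef_pos: [0.4928, -0.028, -0.0154]
eef_rot: [0.0, 1.0, -0.0, 0.001]
wrist_force: [0.7, -0.3, 1.8]
opening: 0.555
grasp_force: 61.4
```

```bash
python3 - <<'E'
from h import *
im,d=optics.camera('top');heads(im,d,(150,330,280,450));print(get_obs()['grasp_force'],get_obs()['opening'])
E
```

```text
head [337.4706 214.2059] 34 z 0.0477430237820054 [ 0.6041 -0.0067  0.0477]
head [355.3182 215.5   ] 44 z 0.04651237904060587 [ 0.6016 -0.0464  0.0465]
61.4502489566803 0.5577441353731861
```

Scaled: -0.14 m is -140, -0.1 m is -100.

```bash
python3 -m jog '[[0,0,-20,0,0,0,0.53],[0,0,-50,0,0,0,0.53],[0,0,-100,0,0,0,0.53],[0,0,-140,0,0,0,0.53],[0,0,-140,0,0,0,0.53]]'|tail -6; python3 - <<'E'
from h import *
im,d=optics.camera('top');heads(im,d,(120,330,280,450));P=cloud('top',d)
h=cv2.cvtColor(im,cv2.COLOR_BGR2HSV);m=cv2.inRange(h,(3,100,30),(20,255,200))>0;m[:150]=0;m[260:]=0;m[:,:325]=0;m[:,365:]=0
q=P[m];print(m.sum(),np.median(q,0))
E
```

```text
time_s: 13.1
eef_pos: [0.4942, -0.0284, 0.1271]
eef_rot: [0.001, 1.0, -0.0, 0.003]
wrist_force: [0.3, -0.4, -0.8]
opening: 0.555
grasp_force: 62.0
head [338.48 197.88] 25 z 0.18904899440723838 [ 0.6112 -0.0077  0.189 ]
head [358.5435 201.4348] 46 z 0.1891035108200744 [ 0.6043 -0.0469  0.1891]
276 [ 0.6156 -0.0188  0.1731]
```

Scaled: 0.33 m is 330, -0.045 m is -45.

```bash
python3 -m jog '[[-5,30,0,0,0,0,0.53],[-10,70,0,0,0,0,0.53],[-16,115,0,0,0,0,0.53],[-22,160,0,0,0,0,0.53],[-28,205,0,0,0,0,0.53],[-34,250,0,0,0,0,0.53],[-40,290,0,0,0,0,0.53],[-43,317,0,0,0,0,0.53],[-45,330,0,0,0,0,0.53],[-45,330,0,0,0,0,0.53]]'|tail -6;  python3 -m jog '[[0,0,30,0,0,0,0.53],[0,0,60,0,0,0,0.53],[0,0,60,0,0,0,0.53]]'|tail -5; python3 - <<'E'
from h import *
im,d=optics.camera('top');heads(im,d,(150,330,430,580));cv2.imwrite('pics/t4.png',cv2.resize(im[180:300,430:590],None,fx=5,fy=5))
E
```

```text
time_s: 14.4
eef_pos: [0.4467, -0.3574, 0.1232]
eef_rot: [-0.001, 1.0, -0.0, -0.0]
wrist_force: [-0.4, 0.6, -1.3]
opening: 0.554
grasp_force: 62.1
eef_pos: [0.4457, -0.3543, 0.0615]
eef_rot: [-0.003, 1.0, 0.001, -0.002]
wrist_force: [0.1, 0.1, -1.6]
opening: 0.555
grasp_force: 62.1
head [484.4367 169.8232] 1997 z 0.06619044965195534 [ 0.7015 -0.33    0.0662]
head [513.8163 231.8776] 98 z 0.11948095004396392 [ 0.5559 -0.3709  0.1195]
head [494.1359 232.699 ] 103 z 0.11926567781549813 [ 0.554  -0.3304  0.1193]
```

View pics/t4.png

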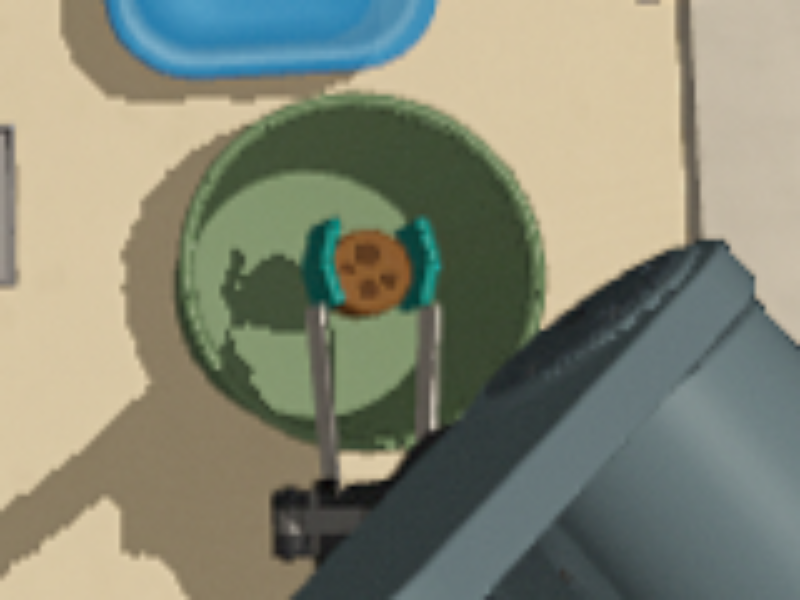

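The tongs hold the brown tablet at crop (372,272), well inside the caddy mouth (centre (362,270)). Releasing.

```bash
python3 -m jog '[[0,0,0,0,0,0,0.62],[0,0,0,0,0,0,0.68],[0,0,0,0,0,0,0.705],[0,0,0,0,0,0,0.705],[0,0,0,0,0,0,0.705],[0,0,0,0,0,0,0.705]]'|tail -6; python3 - <<'E'
from h import *
im,d=optics.camera('top');heads(im,d,(200,330,430,580));P=cloud('top',d)
h=cv2.cvtColor(im,cv2.COLOR_BGR2HSV);m=cv2.inRange(h,(3,100,30),(20,255,200))>0;m[:190]=0;m[280:]=0;m[:,:460]=0;m[:,545:]=0
q=P[m];print(m.sum(),np.median(q,0))
E
```

```text
time_s: 15.58
eef_pos: [0.4469, -0.3578, 0.064]
eef_rot: [-0.0, 1.0, -0.0, -0.0]
wrist_force: [1.0, -0.4, -0.6]
opening: 0.707
grasp_force: 6.7
head [490.6771 231.3542] 96 z 0.12528891303966322 [ 0.5559 -0.3215  0.1253]
head [521.7109 231.4453] 128 z 0.12202000392230813 [ 0.5565 -0.3863  0.122 ]
125 [ 0.5561 -0.361   0.0241]
```

Scaled: -0.17 m is -170, -0.04 m is -40.

```bash
python3 -m jog '[[0,0,-30,0,0,0,0.71],[10,-30,-40,0,0,0,0.71],[20,-70,-40,0,0,0,0.71],[30,-110,-40,0,0,0,0.71],[37,-150,-40,0,0,0,0.71],[40,-170,-40,0,0,0,0.71],[40,-170,-40,0,0,0,0.71],[40,-170,-40,0,0,0,0.71]]'|tail -6; python3 - <<'E'
from h import *
im,d=optics.camera('top');heads(im,d,(180,330,320,460));cv2.imwrite('pics/t5.png',cv2.resize(im[180:290,330:490],None,fx=5,fy=5))
E
```

```text
time_s: 16.62
eef_pos: [0.4871, -0.1888, 0.1041]
eef_rot: [0.0, 1.0, -0.0, 0.0]
wrist_force: [-0.2, -0.6, -1.2]
opening: 0.711
grasp_force: 6.6
head [455.25 185.85] 20 z 0.06757815867005136 [ 0.6649 -0.2647  0.0676]
head [457.7333 182.4667] 15 z 0.0687339664651661 [ 0.6722 -0.2701  0.0687]
head [411.7656 208.7344] 64 z 0.16720157653593876 [ 0.5944 -0.1538  0.1672]
```

View pics/t5.png

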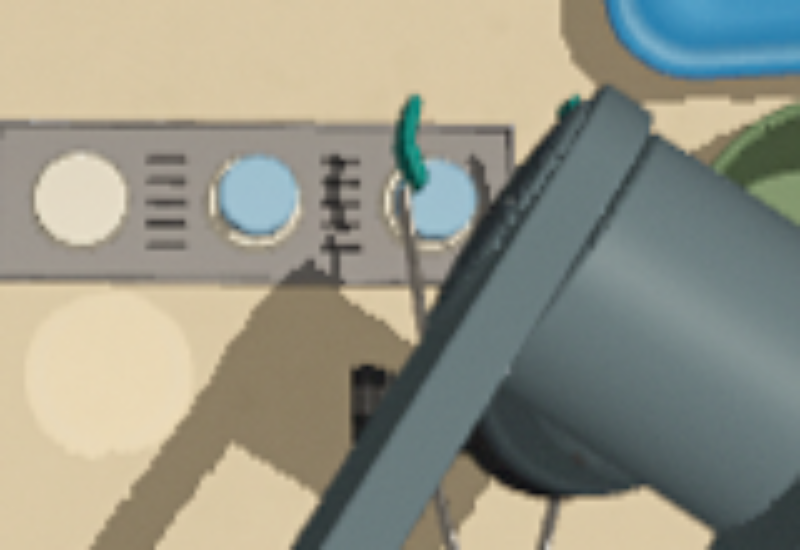

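The left head is at crop (410,145), over the left edge of the rightmost sound tablet (435,197). The right head's tip shows at (570,105), so the heads straddle it. I'll correct y by 2 mm, descend and close.

Scaled: 0.12 m is 120, -0.002 m is -2.

```bash
python3 -m jog '[[1,-2,30,0,0,0,0.71],[1,-2,70,0,0,0,0.71],[1,-2,105,0,0,0,0.71],[1,-2,120,0,0,0,0.71],[1,-2,120,0,0,0,0.71]]'|tail -5; python3 -m jog '[[0,0,0,0,0,0,0.65],[0,0,0,0,0,0,0.6],[0,0,0,0,0,0,0.56],[0,0,0,0,0,0,0.53],[0,0,0,0,0,0,0.53]]'|tail -5
```

```text
eef_pos: [0.4873, -0.1861, -0.0167]
eef_rot: [-0.001, 1.0, -0.001, -0.001]
wrist_force: [0.8, -0.6, -0.9]
opening: 0.712
grasp_force: 6.6
eef_pos: [0.4887, -0.1862, -0.0154]
eef_rot: [0.0, 1.0, -0.0, 0.001]
wrist_force: [0.2, -0.2, 1.6]
opening: 0.552
grasp_force: 61.4
```

```bash
python3 -m jog '[[0,0,-20,0,0,0,0.53],[0,0,-60,0,0,0,0.53],[0,0,-110,0,0,0,0.53],[0,0,-160,0,0,0,0.53],[0,0,-200,0,0,0,0.53],[0,0,-200,0,0,0,0.53]]'|tail -6; python3 - <<'E'
from h import *
im,d=optics.camera('top');heads(im,d,(120,330,320,450));P=cloud('top',d)
h=cv2.cvtColor(im,cv2.COLOR_BGR2HSV);m=cv2.inRange(h,(95,50,100),(112,255,255))
q=np.zeros_like(m);q[160:245,330:440]=m[160:245,330:440]
k,l,s,c=cv2.connectedComponentsWithStats(q)
for i in range(1,k):
    if s[i,4]>20: print('blue',c[i],s[i,4],np.median(P[l==i],0))
b=onz('top',158.5,225.5,.093);print('basin',b)
E
```

```text
time_s: 18.68
eef_pos: [0.4899, -0.187, 0.1876]
eef_rot: [0.002, 1.0, -0.0, 0.003]
wrist_force: [0.3, -0.7, -1.9]
opening: 0.558
grasp_force: 62.0
head [424.0357 199.619 ] 84 z 0.24837396501308015 [ 0.5961 -0.1642  0.2484]
head [445.0952 193.5238] 42 z 0.24795831291929055 [ 0.6077 -0.2031  0.248 ]
blue [433.0409 200.8273] 220 [ 0.5966 -0.1833  0.2351]
blue [381.1223 218.7128] 188 [ 0.5966 -0.1048  0.0324]
basin [0.5697 0.3763 0.093 ]
```

```bash
python3 -m jog '[[-20,-20,0,0,0,0,0.53],[-40,-50,0,0,0,0,0.53],[-60,-90,0,0,0,0,0.53],[-60,-130,0,0,0,0,0.53],[-60,-170,0,0,0,0,0.53],[-60,-210,0,0,0,0,0.53],[-60,-250,0,0,0,0,0.53],[-60,-290,0,0,0,0,0.53],[-60,-320,0,0,0,0,0.53],[-60,-340,0,0,0,0,0.53]]'|tail -6; python3 -m jog '[[0,-30,0,0,0,0,0.53],[0,-70,0,0,0,0,0.53],[10,-110,0,0,0,0,0.53],[20,-150,0,0,0,0,0.53],[28,-190,0,0,0,0,0.53],[34,-213,0,0,0,0,0.53],[34,-223,0,0,0,0,0.53],[34,-223,0,0,0,0,0.53],[34,-223,0,0,0,0,0.53]]'|tail -6
```

```text
time_s: 19.98
eef_pos: [0.4261, 0.1555, 0.1815]
eef_rot: [0.0, 1.0, 0.001, -0.002]
wrist_force: [0.8, -0.7, -1.6]
opening: 0.556
grasp_force: 62.1
time_s: 21.1
eef_pos: [0.4617, 0.3762, 0.1834]
eef_rot: [0.0, 1.0, -0.0, -0.001]
wrist_force: [-0.9, 0.8, -1.9]
opening: 0.552
grasp_force: 62.1
```

Scaled: 0.03 m is 30, 0.02 m is 20.

```bash
python3 -m jog '[[0,0,20,0,0,0,0.53],[0,0,30,0,0,0,0.53],[0,0,30,0,0,0,0.53],[0,0,30,0,0,0,0.53],[0,0,30,0,0,0,0.53],[0,0,30,0,0,0,0.53]]'; python3 - <<'E'
from h import *
im,d=optics.camera('top');P=cloud('top',d)
h=cv2.cvtColor(im,cv2.COLOR_BGR2HSV);m=cv2.inRange(h,(95,50,100),(112,255,255))
q=np.zeros_like(m);q[100:330,90:450]=m[100:330,90:450]
k,l,s,c=cv2.connectedComponentsWithStats(q)
for i in range(1,k):
    if s[i,4]>20: print('blue',c[i],s[i,4],np.median(P[l==i],0))
cv2.imwrite('pics/t6.png',im[100:360,60:560])
E
```

```text
time_s: 21.85
eef_pos: [0.4623, 0.3774, 0.1545]
eef_rot: [-0.0, 1.0, -0.0, 0.0]
wrist_force: [0.4, 0.5, -1.7]
opening: 0.554
grasp_force: 62.1
blue [448.7586 151.4138] 29 [ 0.7463 -0.2526  0.0667]
blue [137.9234 216.7621] 248 [0.5694 0.38   0.2014]
blue [381.0842 218.6474] 190 [ 0.5964 -0.1049  0.0329]
```

View pics/t6.png

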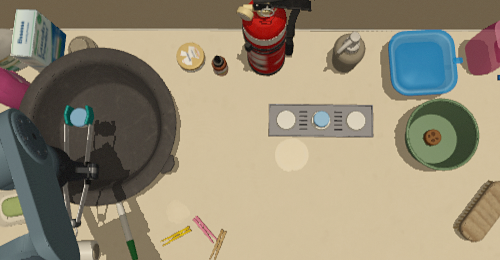

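The tongs hold the blue tablet at crop (78,117), over the basin; it measures (0.569, 0.380) with its underside at about 0.18 m. The other sound tablet is on its seat at (321,119), the stained one is in the caddy at (432,137), and the bottle and tin have not moved. Handing in.

```bash
python3 -c "
from bench import workorder
print(workorder.hand_in())"
```

```text
the job is handed in; nothing more can be done
None
```

The job is handed in (no verdict was printed): the last picture shows the stained tablet in the caddy, one sound tablet held in the tongs about 0.18 m up over the middle of the basin, the other still on the tray, and the dropper bottle and polish tin in place.

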